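# Brake check on the paper shuttle

### The arm

A 7-joint arm with a two-finger parallel gripper is mounted at the origin on the work surface. World frame = base frame: x ahead of the robot, y to its left, z up, the work surface at z = 0. Lengths are in m, angles in rad, forces in N, time in s.
With the tool pointing down it reaches from about 0.425 to 1.025 m from the base axis. Payload 9.4 kg.
Tool frame: the origin (TCP) lies at the very end of the fingers, on their centre line; the grasp point (between the pads) lies 19 mm behind it; y points along the fingers, z is the direction in which the jaws open and shut, and the axes are right-handed (so a half turn about y gives the same grasp; the last joint's range is limited). The gripper opens to 93 mm and grips with 3 to 60 N. Pads are 15 mm wide; open, the fingers measure 128 mm over their backs; the gripper's body (75 mm by 188 mm) begins 65 mm behind the grasp point.
Start: joints at [-1.318, 0.599, -0.003, 1.599, 0.002, 0.943, -0.08], TCP at [0.235, 0.686, 0.219] pointing down, gripper open.
Joint ranges: [-2.57, 2.57], [-0.35, 1.97], [-1.29, 1.29], [0.11, 2.56], [-1.05, 4.19], [0.11, 1.86], [-2.63, 2.63]. Speed limits (rad/s): [2.22, 2.22, 3.01, 3.01, 3.14, 3.14, 3.14].

### API

Orientations are given as a 3x3 rotation matrix whose columns are the frame's x, y, z axes.
In Python, from plant import env gives the robot as it stands.
- The arm moves only by the shell command python3 -m jog 'ROWS' [FORCE]. ROWS is JSON, a list that holds one entry, the list of rows, each a list of 7 numbers: the finger opening in m, from 0 to 0.093, then the shift along the tool's x, y, z in m, then the turn, a rotation vector about the tool's x, y, z in rad. In form: [[[gripper, x, y, z, ax, ay, az], ...]]. A call has 1 to 20 rows; each row is the pose to reach, as a shift and turn from the pose commanded when the call began, along the tool's axes at that moment; what a row does not reach only later rows make up. A row lasts 1/12 s, in which the tool goes at most 41.7 mm and 7.16 degrees, less where a joint would pass 70% of its speed; a pose out of reach is approached as far as the arm can. A call with a gripper value outside its range is refused whole. The fingers move at their own pace and stop on an object; FORCE is the grip in N (left out, the last holds). Time passes only in rows, so rows that repeat a pose let the fingers close. It gives the time, the measured TCP pose, the force and the opening at its end, in the units of the state.
- env.get_obs(): the state, without advancing time (a new reading comes with each control period).
- env.read_camera(name): name is "scene" or "top" or "wrist"; returns the picture (384x512x3 uint8, blue, green, red); there is no depth.
- env.get_calibration(name): a dict with "K" (3x3 intrinsics, pixels), "rvec" (rotation vector, rad) and "tvec" (3), from world to camera coordinates, as OpenCV has them. Camera axes: x right, y down, z forward; pixel columns grow to the right and rows downward; lengths in m; the calibration is good to about 2 mm. A picture is of the moment at which its call begins: read the wrist's pose just before it. get_calibration takes no time and is no camera call; for the wrist camera it gives the pose at the moment of the call.
- env.finish_job(): hands the job in, once; it reports no verdict.
Trained networks look in the newest picture that a camera, given by its name, has taken for a name from the list of things; names that differ only in an ending like _2 or _b are one class to them, and where a whole thing is asked for, a point or a joint stands for the part that bears it (a point fixed in the world has none). Each returns a list of dicts, best first, with "score" (0 to 1); they miss things now and then, are a little off and sometimes report something else, mostly with a low value. They report only what shows in the picture. A call takes as long as a camera call.
- env.boxes_of(camera, thing): "xy" ([column, row] in pixels, amid what is visible of it).
- env.outline_of(camera, thing): "mask" (384x512 bool, what is visible of it) and "xy" ([column, row] in pixels, amid what is visible of it).
The state is a dict: "clock": time; "joint_pos": joint angles; "dq": joint speeds; "effort": joint torques, N m; "ee_pos": TCP position; "ee_rot": TCP orientation; "ft_force": force on the tool from outside, world axes, zero at the start; "wrist_torque": the same for the moment, N m; "opening": opening from 0.0 (shut) to 1.0 (fully open).
Only numpy, scipy, OpenCV 4.12 (cv2) and the standard library are available. Lean on these libraries where they do the work, as an engineer would, in place of code of your own. Each camera call takes 0.05 s, during which the arm holds its last target. There are 200 camera calls.

### The job

Check the parking brake of the little rail shuttle that carries the paper pads: press its brake lever down until it sits firmly on its stop, with about 16 N. Then push on the push bar towards the paper until any play is taken up, and hold about 13 N for a second to see that the brake holds. Finally flick the lever all the way up so that the shuttle is free again, leaving the shuttle where it stands and the other things on the desk undisturbed.

Things in the scene. Friction and masses are not known exactly. Their poses are not given: they have to be found in the camera images.
- lever_hinge (a point): hinge of the brake lever, a point on the shuttle 50 mm above the desk. Its axes are the shuttle's: y along the rails, z up; the lever reaches out from it towards -x (towards the robot's side). In this frame the middle of the deck lies at (65, -30, 15) mm and the push bar's middle at (65, -158, 110) mm
- lever_end (a point): centre of the rubber-sleeved cross-bar at the end of the brake lever: a round bar 16 mm thick and 34 mm long along the shuttle's y, 95 mm from the hinge, on a flat arm 14 mm wide and 6 mm thick. Only the desk is below it. It can be pressed from above, pinched by its ends from above or lifted from below
- lever (a joint): angle of the brake lever, rad: 0 fully up (arm 50 degrees above level, cross-bar 123 mm above the desk), growing as it is pressed down. Level (cross-bar centre at 50 mm) is 0.87; it meets its stop somewhere between 0.87 and 1.03 (cross-bar 35 mm up), as the stop is worn: feel for it. It takes 5 to 10 N at the cross-bar to move either way and stays where it is left
- lever_stop: rubber stop, 12 x 26 x 12 mm, under the lever arm 37 mm from the hinge; origin at its centre. Pressing the cross-bar with 13 N or more seats the lever on it; with more than about 24 N damages it
- bar_grip: rubber-covered cross-bar of the push bar, 20 mm thick, 116 mm long along the shuttle's x, on two upright posts at the shuttle's -y end; origin at its centre, 160 mm above the desk, axes as the shuttle's. Push it from outside towards the shuttle's +y. With the brake on the shuttle first gives by up to 18 mm of play in the brake rail (3 N), then holds 20 N and more
- push_bar (a joint): how far the push bar gives on its stiff rubber mounts towards the shuttle's +y, m: 0 at rest, 1 mm for each 8 N
- deck (a point): middle of the shuttle's deck, 65 mm above the desk, axes as the shuttle's. Deck 130 mm in x, 240 mm in y, stacked with paper pads up to 108 mm above the desk. While the brake is off the shuttle rolls along y at about 2 N, up to 60 mm each way from the middle of its track
- stapler: loose desk stapler, 34 x 120 x 42 mm, origin under its centre, in front of the shuttle on its +y side
- glue_jar: loose glass jar, 44 mm across, 55 mm tall, origin under its centre, in front of the shuttle on its -y side
- tape_roll: loose roll of tape lying flat, 84 mm across, 24 mm tall, origin under its centre
- stamp: loose wooden hand stamp standing upright, 32 mm across, 74 mm tall, origin under its centre
- pen_cup: loose ceramic cup, 76 mm across, 100 mm tall, origin under its centre, on the desk beside the track
- toner_bottle: loose black bottle, 68 mm across, 170 mm tall, origin under its centre, on the desk beside the track
- tin: loose tin, 72 mm across, 62 mm tall, origin under its centre, on the desk beside the track

How it is judged:
On the way, in this order (a step that is already met when the one before it is completed fails the run):
1. the brake lever is down (beyond 0.82 rad) and pressed firmly on its stop, with over 10 N at the stop, for 0.3 s (value of joint lever above 0.82 rad and contact force between anything else and lever_stop above 10 N), for 0.3 s.
2. with the lever down, the push bar is pushed towards the paper with more than 9 N for 0.5 s (contact force between anything else and bar_grip above 9 N and value of joint push_bar above 0.0005 m and value of joint lever above 0.82 rad), for 0.5 s.
At the end, for the whole second after the job is handed in: the brake lever is fully up (under 0.15 rad) and at rest, the shuttle stands within 30 mm of where it started, and nothing pushes the bar (value of joint lever below 0.15 rad and velocity of joint lever between -0.05 and 0.05 rad/s and distance of deck from where it was at the start of the episode below 0.03 m and contact force between anything else and bar_grip below 0.5 N); the robot touches nothing.
It fails at once if the lever is forced onto its stop (more than 60 N at the stop, about 24 N at the cross-bar) (contact force between anything else and lever_stop above 60 N).
It fails at once if the push bar is pushed with more than 18 N (contact force between anything else and bar_grip above 18 N).
It fails at once if the shuttle rolls more than 40 mm from its place (distance of deck from where it was at the start of the episode above 0.04 m).
It fails at once if a bystander is moved by more than 20 mm (distance of any of stapler, glue_jar, tape_roll, stamp, pen_cup, toner_bottle, tin from where it was at the start of the episode above 0.02 m).
It also fails if it takes over 69 s, if anything falls off the work surface, if the arm or the gripper's body presses on something with over 40 N, if the wrist force passes 120 N, or if a joint passes its speed limit or range.

## Working session

There is one attempt and no reset: what is moved stays moved. The work goes in short steps, Python scripts to look and compute and a shell command to move; the robot and the scene stay as the last step left them, time stands still between calls to the robot, and variables do not carry over. Pictures are saved under pics/ and viewed, about 8 in all and at most 12, crops included, and the job is handed in when it is done.

```bash
mkdir -p pics; ls; cat > h.py <<'E'
import numpy as np, cv2
from plant import env
def P(c):
    d=env.get_calibration(c); K=np.array(d["K"]); R=cv2.Rodrigues(np.array(d["rvec"],float))[0]; return K@np.c_[R,np.array(d["tvec"],float).reshape(3)]
def tri(Ps,xs):
    A=np.vstack([np.array([x[0]*p[2]-p[0],x[1]*p[2]-p[1]]) for p,x in zip(Ps,xs)])
    v=np.linalg.svd(A)[2][-1]; return v[:3]/v[3]
def proj(p,X):
    h=p@np.r_[X,1]; return h[:2]/h[2]
def onz(p,x,z):
    A=np.array([x[0]*p[2]-p[0],x[1]*p[2]-p[1]]); return np.linalg.solve(A[:,:2],-A[:,2]*z-A[:,3])
E
python3 - <<'E'
from h import *
o=env.get_obs(); print(o)
ims=[env.read_camera(c) for c in("scene","top")]
cv2.imwrite("pics/a.png",ims[0]);cv2.imwrite("pics/b.png",ims[1])
for n in ["lever_end","lever_hinge","bar_grip","deck","lever_stop","stapler","glue_jar","tape_roll","stamp","pen_cup","toner_bottle","tin"]:
    r={c:[(np.round(d["xy"],1).tolist(),round(d["score"],2)) for d in env.boxes_of(c,n)[:2]] for c in("scene","top")}
    t=""
    if r["scene"] and r["top"]: t=tri([P("scene"),P("top")],[r["scene"][0][0],r["top"][0][0]]).round(3)
    print(n,r,t)
E
```

```text
pics
{'clock': 0.0, 'joint_pos': array([-1.31770244,  0.60013114, -0.00254984,  1.60012139,  0.00180167,
        0.94291342, -0.07981603]), 'dq': array([-0.001291  ,  0.00126966, -0.00083256, -0.00166433,  0.00062401,
       -0.00172144, -0.00111971]), 'effort': array([-1.36189512e-03, -7.65055132e+01,  1.49724975e+00, -2.52329707e+01,
       -5.23323950e-02,  1.71381107e-02,  1.80877214e-04]), 'ee_pos': array([0.23464456, 0.68545903, 0.21775857]), 'ee_rot': array([[ 9.46124971e-01, -3.72725678e-04,  3.23801484e-01],
       [-3.23801668e-01, -1.52625918e-03,  9.46123750e-01],
       [ 1.41560370e-04, -9.99998766e-01, -1.56472111e-03]]), 'ft_force': array([ 0.29847479, -0.13644304, -0.58910965]), 'wrist_torque': array([-0.02078328,  0.01960146, -0.02093624]), 'opening': 1.00075214482167}
lever_end {'scene': [([263.2, 183.0], 0.55)], 'top': [([250.1, 183.8], 0.56), ([139.0, 232.7], 0.35)]} [0.514 0.022 0.11 ]
lever_hinge {'scene': [([278.8, 219.3], 0.75)], 'top': [([259.9, 148.6], 0.88), ([304.2, 141.9], 0.17)]} [ 0.623 -0.013  0.077]
bar_grip {'scene': [([244.2, 222.7], 0.82)], 'top':
[... 220 characters left out ...]
ene': [([290.3, 176.6], 0.61)], 'top': [([197.7, 200.6], 0.93)]} [0.467 0.183 0.01 ]
glue_jar {'scene': [([195.8, 223.9], 0.62)], 'top': [([306.4, 209.1], 0.67)]} [ 0.444 -0.161  0.018]
tape_roll {'scene': [([304.5, 139.1], 0.72)], 'top': [([140.3, 236.9], 0.88)]} [0.351 0.363 0.   ]
stamp {'scene': [([115.6, 236.5], 0.45)], 'top': [([246.1, 181.6], 0.62), ([369.1, 243.9], 0.48)]} [ 0.502 -0.257  0.185]
pen_cup {'scene': [([342.0, 138.8], 0.6)], 'top': [([124.6, 195.5], 0.72)]} [0.478 0.402 0.053]
toner_bottle {'scene': [([278.8, 219.8], 0.72)], 'top': [([396.0, 209.3], 0.68)]} [ 0.652 -0.223  0.31 ]
tin {'scene': [([372.0, 163.8], 0.72)], 'top': [([126.2, 159.0], 0.81)]} [0.599 0.416 0.016]
```

View pics/a.png

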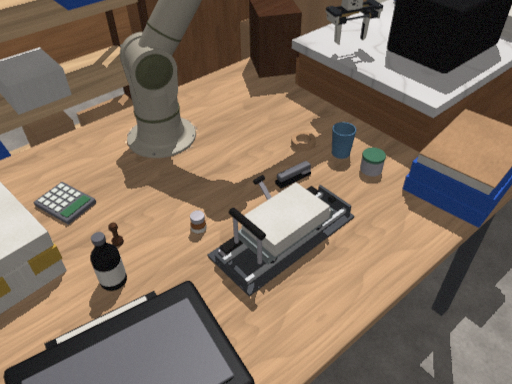

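View pics/b.png

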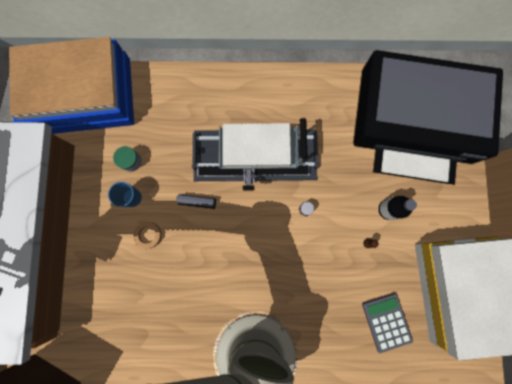

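The scene shows the shuttle with its lever up near (262,181), and the bar at (247,223). In the top view the lever end is at (249,187), the bar runs (303,120)–(301,165), the stapler is at (197,201) and the jar at (307,208). The toner bottle and stamp are far off to the right. Next I get the shuttle's yaw.

```bash
python3 - <<'E'
from h import *
for c in("scene","top"): env.read_camera(c)
p=P("top")
m={}
for c in("scene","top"):
  for n in("bar_grip","lever_end","deck"):
    r=env.outline_of(c,n)
    for d in r[:2]:
        ys,xs=np.nonzero(d["mask"]); 
        if len(xs)<5: continue
        w=cv2.minAreaRect(np.c_[xs,ys].astype(np.float32)); print(c,n,round(d["score"],2),len(xs),np.round(d["xy"],1),np.round(w[0],1),np.round(w[1],1),round(w[2],1))
        if n=="bar_grip" and c=="top":
            X=np.array([onz(p,(x,y),0.16) for x,y in zip(xs,ys)]);C=X.mean(0);u=np.linalg.svd(X-C,full_matrices=False)[2][0];print(C,u,np.degrees(np.arctan2(u[1],u[0])),np.ptp(X@u))
R=env.get_obs()["ee_rot"]; print(R.T@[0.235,-0.66,0.09], env.get_obs()["ee_pos"])
E
```

```text
scene bar_grip 0.61 354 [245.4 223.4] [246.7 223.8] [43.5  8.3] 39.8
scene lever_end 0.64 128 [260.1 184. ] [260.9 187.6] [22.7 10.4] 72.5
scene deck 0.62 4785 [273.9 221.2] [274.6 217.7] [82.6 90.8] 42.4
top bar_grip 0.6 284 [303.9 142.4] [302.5 138.5] [41.  7.] 90.0
[ 0.63228357 -0.13199534] [-0.99999221 -0.00394802] -179.77379456939812 0.12000522476025799
top lever_end 0.7 148 [248.2 182.9] [247.5 179.5] [21. 11.] 90.0
top lever_end 0.2 487 [139.5 237.9] [145.5 235. ] [28. 27.] 90.0
top deck 0.73 3852 [261.5 147.5] [263.3 154.9] [66.2 89.4] 85.9
top deck 0.64 157 [248.1 181.3] [247.5 179.5] [21. 11.] 90.0
[ 0.43606308 -0.08998527 -0.54833989] [0.23479162 0.68593709 0.21860562]
```

```bash
python3 -m jog '[[[0,0.05,-0.05,-0.06,0,-0.03,0],[0,0.43,-0.085,-0.54,0,-0.33,0],[0,0.43,-0.085,-0.54,0,-0.33,0],[0,0.43,-0.085,-0.54,0,-0.33,0],[0,0.43,-0.085,-0.54,0,-0.33,0],[0,0.43,-0.085,-0.54,0,-0.33,0],[0,0.43,-0.085,-0.54,0,-0.33,0],[0,0.43,-0.085,-0.54,0,-0.33,0],[0,0.43,-0.085,-0.54,0,-0.33,0],[0,0.43,-0.085,-0.54,0,-0.33,0],[0,0.43,-0.085,-0.54,0,-0.33,0],[0,0.43,-0.085,-0.54,0,-0.33,0],[0,0.43,-0.085,-0.54,0,-0.33,0],[0,0.43,-0.085,-0.54,0,-0.33,0],[0,0.43,-0.085,-0.54,0,-0.33,0],[0,0.43,-0.085,-0.54,0,-0.33,0],[0,0.43,-0.085,-0.54,0,-0.33,0],[0,0.43,-0.085,-0.54,0,-0.33,0],[0,0.43,-0.085,-0.54,0,-0.33,0],[0,0.43,-0.085,-0.54,0,-0.33,0]]]'
cat > look.py <<'E'
from h import *
import sys
o=env.get_obs();print(o["clock"],o["ee_pos"].round(4),o["ft_force"].round(2));print(o["ee_rot"].round(3))
p=P("wrist");im=env.read_camera("wrist");cv2.imwrite(sys.argv[1],im)
P0=[P("scene"),P("top")]
for n in("lever_end","bar_grip","lever_hinge","stapler","glue_jar","deck"):
    for d in env.outline_of("wrist",n)[:2]:
        ys,xs=np.nonzero(d["mask"]); w=cv2.minAreaRect(np.c_[xs,ys].astype(np.float32))
        print(n,round(d["score"],2),len(xs),np.round(d["xy"],1),np.round(w[0],1),np.round(w[1],1),round(w[2],1))
np.save(sys.argv[1]+".npy",p)
E
python3 look.py pics/w1.png
```

```text
clock: 3.37
ee_pos: [0.4665, 0.0364, 0.3036]
ee_rot: [[1.0, -0.0, -0.0], [0.0, 0.0, 1.0], [-0.0, -1.0, 0.0]]
ft_force: [-0.2, 0.0, 0.4]
opening: 0.006
3.3667 [0.4665 0.0364 0.3036] [-0.21  0.05  0.45]
[[ 1. -0. -0.]
 [ 0.  0.  1.]
 [-0. -1.  0.]]
lever_end 0.86 524 [244.2 200.6] [247.5 202. ] [28. 27.] 90.0
bar_grip 0.63 609 [117.9 314.1] [118.4 313.5] [33.7 18.8] 81.9
lever_hinge 0.59 2266 [199.3 235.4] [209.2 258. ] [136.9 207.2] 88.2
stapler 0.82 1824 [356.9 157.5] [359.9 158.2] [86.6 22.4] 7.0
glue_jar 0.8 1074 [126.6 146.8] [127.5 144.4] [31.9 40.5] 71.6
deck 0.97 2202 [202.3 233.2] [209.2 258. ] [136.9 207.2] 88.2
```

View pics/w1.png

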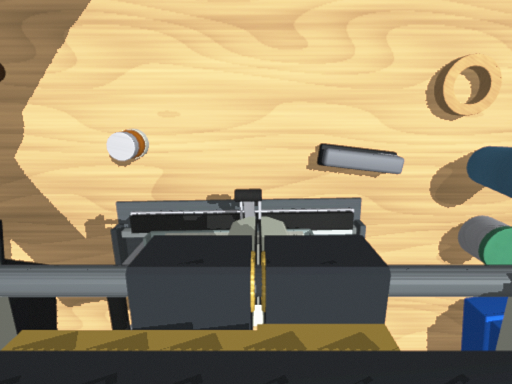

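The wrist view shows the cross-bar at about (248,196), columns 235–262, with the arm below it. The front rail edge runs (117,204)–(361,199), so the yaw is about +1°. The jar is at (126,146) and the stapler spans (320,150)–(403,165). I zoom into the fixed cameras to pin the points down.

```bash
python3 - <<'E'
from h import *
a=cv2.imread("pics/a.png")[165:265,205:335];b=cv2.imread("pics/b.png")[110:200,190:320]
f=lambda i:cv2.resize(i,None,fx=5,fy=5,interpolation=cv2.INTER_CUBIC)
cv2.imwrite("pics/c.png",cv2.resize(np.vstack([f(a)[:,:],f(b)]),None,fx=.63,fy=.63,interpolation=cv2.INTER_AREA))
pw=np.load("pics/w1.png.npy")
Ps=[P("scene"),P("top"),pw]; xs=[(260,180.5),(248.5,186),(248,196)]
for idx in([0,1],[0,2],[1,2],[0,1,2]): X=tri([Ps[i] for i in idx],[xs[i] for i in idx]); print(idx,X.round(4))
for p,x in zip(Ps,xs): print(proj(p,X).round(1),x)
for z in(.0,.03): print(onz(pw,(117,204),z),onz(pw,(361,199),z))
E
```

```text
[0, 1] [0.5037 0.023  0.1123]
[0, 2] [0.5013 0.0254 0.1093]
[1, 2] [0.507  0.0228 0.0852]
[0, 1, 2] [0.5024 0.0238 0.1107]
[259.6 180.6] (260, 180.5)
[247.8 186.2] (248.5, 186)
[247.6 197.8] (248, 196)
[ 0.54505725 -0.19675265] [0.53665908 0.20698093]
[ 0.53569864 -0.18184756] [0.52783657 0.19611326]
```

View pics/c.png

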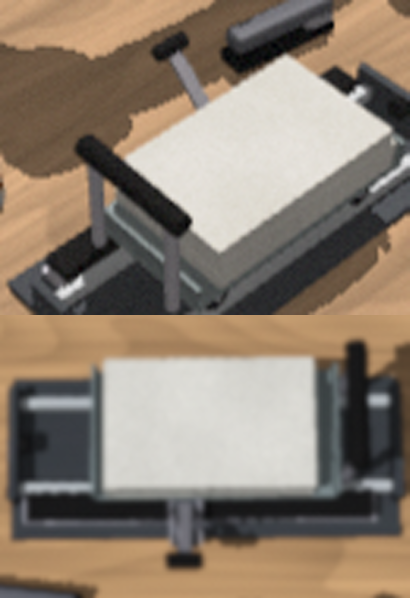

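The crops agree with the estimate: cross-bar near (0.502, 0.024, 0.111) and fully up. In the top view the bar centre is at about (303,140). I start pressing, following the lever's arc.

```bash
python3 -m jog '[[[0,0.036,0.10,-0.012,0,0,0],[0,0.036,0.14,-0.012,0,0,0],[0,0.036,0.14,-0.012,0,0,0],[0,0.036,0.15,-0.012,0,0,0],[0,0.036,0.157,-0.012,0,0,0],[0,0.036,0.165,-0.012,0,0,0],[0,0.036,0.172,-0.012,0,0,0],[0,0.03,0.178,-0.012,0,0,0],[0,0.024,0.184,-0.012,0,0,0],[0,0.019,0.191,-0.012,0,0,0],[0,0.015,0.198,-0.012,0,0,0],[0,0.015,0.198,-0.012,0,0,0]]]'
python3 - <<'E'
from h import *
pt=P("top");ps=P("scene")
X=tri([ps,pt],[(247.2,223.1),(303,140.2)]);print(X, onz(pt,(303,140.2),.16),onz(ps,(247.2,223.1),.16))
E
```

```text
clock: 4.72
ee_pos: [0.4796, 0.0239, 0.1056]
ee_rot: [[1.0, -0.002, -0.001], [0.001, 0.0, 1.0], [-0.002, -1.0, 0.0]]
ft_force: [-0.6, 0.3, 0.2]
opening: 0.004
[ 0.63223965 -0.13041942  0.15354989] [ 0.62827655 -0.13237971] [ 0.63799606 -0.13238945]
```

```bash
python3 look.py pics/w2.png
```

```text
4.7167 [0.4796 0.0239 0.1056] [-0.63  0.29  0.19]
[[ 1.    -0.002 -0.001]
 [ 0.001  0.     1.   ]
 [-0.002 -1.     0.   ]]
bar_grip 0.6 1535 [103.4 318. ] [172.6 315. ] [104.2 203.9] 59.5
lever_hinge 0.66 1516 [106.1 316.5] [188.6 309.3] [ 88.9 245.9] 65.6
stapler 0.6 5569 [440.2 174.6] [442.8 177. ] [141.9  41.6] 6.7
glue_jar 0.97 4063 [ 38.6 155.3] [ 39.9 153.2] [55.  86.1] 80.9
deck 0.78 1608 [105.4 318.4] [188.5 309.3] [ 91.6 248.2] 65.2
```

View pics/w2.png

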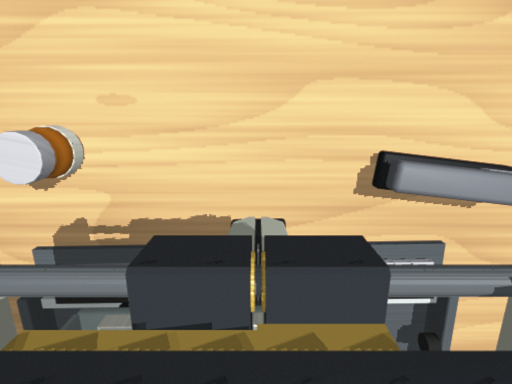

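The cross-bar (black, columns 231–285, rows 218 and up) lies right under the fingertips, so it is moving down with them. I continue, and then feel for the stop.

```bash
python3 -m jog '[[[0,-0.004,0.007,0,0,0,0],[0,-0.007,0.015,0,0,0,0],[0,-0.010,0.022,0,0,0,0],[0,-0.012,0.028,0,0,0,0],[0,-0.013,0.034,0,0,0,0]]]'
```

```text
clock: 5.48
ee_pos: [0.4678, 0.0236, 0.0714]
ee_rot: [[1.0, -0.001, -0.0], [0.0, -0.0, 1.0], [-0.001, -1.0, -0.0]]
ft_force: [-3.0, -0.6, 5.0]
opening: 0.004
```

```bash
python3 -m jog '[[[0,0,0.003,0,0,0,0],[0,0,0.006,0,0,0,0],[0,0,0.009,0,0,0,0]]]'
```

```text
clock: 5.73
ee_pos: [0.4679, 0.0236, 0.0624]
ee_rot: [[1.0, -0.001, -0.0], [0.0, -0.0, 1.0], [-0.001, -1.0, -0.0]]
ft_force: [-3.3, -1.1, 4.6]
opening: 0.005
```

```bash
python3 -m jog '[[[0,0,0.002,0,0,0,0],[0,0,0.004,0,0,0,0]]]'
```

```text
clock: 5.9
ee_pos: [0.4686, 0.0237, 0.0585]
ee_rot: [[1.0, -0.0, -0.0], [0.0, -0.0, 1.0], [-0.0, -1.0, -0.0]]
ft_force: [-3.3, -0.1, 5.0]
opening: 0.002
```

```bash
python3 -m jog '[[[0,0,0.001,0,0,0,0],[0,0,0.002,0,0,0,0]]]'
```

```text
clock: 6.07
ee_pos: [0.4689, 0.0238, 0.0566]
ee_rot: [[1.0, 0.0, -0.0], [0.0, -0.0, 1.0], [0.0, -1.0, -0.0]]
ft_force: [-3.0, 0.6, 4.8]
opening: 0.006
```

```bash
python3 -m jog '[[[0,0,0.001,0,0,0,0],[0,0,0.002,0,0,0,0]]]'
```

```text
clock: 6.23
ee_pos: [0.4689, 0.0238, 0.0546]
ee_rot: [[1.0, 0.0, -0.0], [0.0, 0.0, 1.0], [0.0, -1.0, 0.0]]
ft_force: [-2.7, -0.5, 3.3]
opening: 0.001
```

```bash
python3 -m jog '[[[0,0,0.001,0,0,0,0],[0,0,0.002,0,0,0,0]]]'
```

```text
clock: 6.4
ee_pos: [0.4689, 0.0238, 0.0526]
ee_rot: [[1.0, 0.0, -0.0], [0.0, 0.0, 1.0], [0.0, -1.0, 0.0]]
ft_force: [-2.4, -1.0, 2.4]
opening: 0.004
```

```bash
python3 -m jog '[[[0,0,0.0005,0,0,0,0],[0,0,0.0010,0,0,0,0]]]'
```

```text
clock: 6.57
ee_pos: [0.4689, 0.0238, 0.0516]
ee_rot: [[1.0, 0.0, -0.0], [0.0, -0.0, 1.0], [0.0, -1.0, -0.0]]
ft_force: [-2.5, -0.2, 3.3]
opening: 0.008
```

```bash
python3 -m jog '[[[0,0,0.0005,0,0,0,0],[0,0,0.0010,0,0,0,0]]]'
```

```text
clock: 6.73
ee_pos: [0.4689, 0.0238, 0.0506]
ee_rot: [[1.0, 0.0, -0.0], [0.0, 0.0, 1.0], [0.0, -1.0, 0.0]]
ft_force: [-2.4, -1.4, 3.6]
opening: -0.001
```

The side force (-2.4 N in x) says the fingertip is riding on the outer flank of the bar. The hinge must be about 10 mm further out than I assumed, so I lift, re-centre and press again.

```bash
python3 -m jog '[[[0,0,-0.008,0,0,0,0],[0,0,-0.015,0,0,0,0],[0,0.012,-0.015,0,0,0,0],[0,0.012,-0.006,0,0,0,0],[0,0.012,-0.002,0,0,0,0],[0,0.012,0.0,0,0,0,0]]]'
```

```text
clock: 7.23
ee_pos: [0.4807, 0.0239, 0.0501]
ee_rot: [[1.0, 0.0, -0.0], [0.0, 0.0, 1.0], [0.0, -1.0, 0.0]]
ft_force: [1.9, 0.0, 3.7]
opening: 0.008
```

```bash
python3 -m jog '[[[0,0,0.0005,0,0,0,0],[0,0,0.001,0,0,0,0]]]'
```

```text
clock: 7.4
ee_pos: [0.4808, 0.0239, 0.0495]
ee_rot: [[1.0, 0.0, -0.0], [0.0, 0.0, 1.0], [0.0, -1.0, 0.0]]
ft_force: [1.5, 0.3, 1.9]
opening: 0.003
```

```bash
python3 -m jog '[[[0,0,0.0005,0,0,0,0],[0,0,0.001,0,0,0,0]]]'
```

```text
clock: 7.57
ee_pos: [0.4808, 0.0238, 0.0487]
ee_rot: [[1.0, 0.0, -0.0], [0.0, 0.0, 1.0], [0.0, -1.0, 0.0]]
ft_force: [1.1, 1.1, 3.2]
opening: 0.005
```

```bash
python3 -m jog '[[[0,0,0.0005,0,0,0,0],[0,0,0.001,0,0,0,0]]]'
```

```text
clock: 7.73
ee_pos: [0.4808, 0.0238, 0.0477]
ee_rot: [[1.0, 0.0, -0.0], [0.0, 0.0, 1.0], [0.0, -1.0, 0.0]]
ft_force: [0.5, 0.4, 4.3]
opening: 0.008
```

```bash
python3 -m jog '[[[0,0,0.0005,0,0,0,0],[0,0,0.001,0,0,0,0]]]'
```

```text
clock: 7.9
ee_pos: [0.4809, 0.0238, 0.0467]
ee_rot: [[1.0, 0.0, -0.0], [0.0, 0.0, 1.0], [0.0, -1.0, 0.0]]
ft_force: [1.6, 0.2, 3.6]
opening: 0.003
```

```bash
python3 -m jog '[[[0,0,0.0005,0,0,0,0],[0,0,0.001,0,0,0,0]]]'
```

```text
clock: 8.07
ee_pos: [0.4809, 0.0238, 0.0456]
ee_rot: [[1.0, 0.0, -0.0], [0.0, 0.0, 1.0], [0.0, -1.0, 0.0]]
ft_force: [2.2, 1.9, 3.4]
opening: 0.006
```

```bash
python3 look.py pics/w3.png
```

```text
8.0667 [0.4809 0.0238 0.0456] [2.16 1.92 3.41]
[[ 1.  0. -0.]
 [ 0.  0.  1.]
 [ 0. -1.  0.]]
lever_end 0.6 1281 [253.7 210.6] [257.5 263.5] [131.  55.] 90.0
lever_hinge 0.67 1341 [258.8 206.2] [257.5 264. ] [132.  55.] 90.0
lever_hinge 0.54 1341 [255.  209.7] [257.5 263.5] [131.  55.] 90.0
stapler 0.26 1309 [260.6 210.1] [257.  263.5] [ 56. 131.] 0.0
glue_jar 0.62 1722 [ 11.5 161.3] [ 17. 160.] [66. 34.] 90.0
deck 0.65 1227 [256.4 209.5] [257.5 263.5] [131.  53.] 90.0
```

View pics/w3.png

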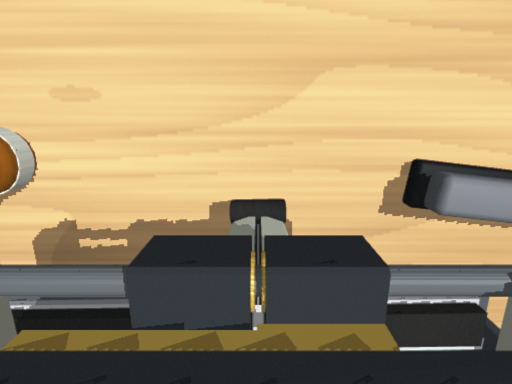

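The bar (230–286, rows 199–225) now sticks out ahead of the fingertips, with its centre at about x = 0.471. The earlier x was right after all and the side force was only friction, so I go back to it.

```bash
python3 -m jog '[[[0,0,-0.008,0,0,0,0],[0,0,-0.015,0,0,0,0],[0,-0.010,-0.015,0,0,0,0],[0,-0.010,-0.008,0,0,0,0],[0,-0.010,-0.004,0,0,0,0],[0,-0.010,-0.002,0,0,0,0]]]'
```

```text
clock: 8.92
ee_pos: [0.4703, 0.0238, 0.0469]
ee_rot: [[1.0, -0.001, -0.0], [0.0, -0.0, 1.0], [-0.001, -1.0, -0.0]]
ft_force: [-0.3, 0.2, 0.2]
opening: 0.006
```

```bash
python3 -m jog '[[[0,0,0.0005,0,0,0,0],[0,0,0.001,0,0,0,0]]]'
```

```text
clock: 9.08
ee_pos: [0.4706, 0.0237, 0.0461]
ee_rot: [[1.0, -0.001, -0.0], [0.0, -0.0, 1.0], [-0.001, -1.0, -0.0]]
ft_force: [-0.2, -0.4, -0.4]
opening: 0.004
```

```bash
python3 -m jog '[[[0,0,0.0005,0,0,0,0],[0,0,0.001,0,0,0,0]]]'
```

```text
clock: 9.25
ee_pos: [0.4707, 0.0237, 0.0455]
ee_rot: [[1.0, -0.0, -0.0], [0.0, -0.0, 1.0], [-0.0, -1.0, -0.0]]
ft_force: [-0.6, -0.1, 2.4]
opening: 0.007
```

```bash
python3 -m jog '[[[0,0,0.0005,0,0,0,0],[0,0,0.001,0,0,0,0]]]'
```

```text
clock: 9.42
ee_pos: [0.4708, 0.0237, 0.0448]
ee_rot: [[1.0, 0.0, -0.0], [0.0, -0.0, 1.0], [0.0, -1.0, -0.0]]
ft_force: [0.0, -1.0, 4.5]
opening: 0.004
```

```bash
python3 -m jog '[[[0,0,0.0005,0,0,0,0],[0,0,0.001,0,0,0,0]]]'
```

```text
clock: 9.58
ee_pos: [0.4708, 0.0237, 0.0438]
ee_rot: [[1.0, 0.0, -0.0], [0.0, 0.0, 1.0], [0.0, -1.0, 0.0]]
ft_force: [-1.2, 0.1, 7.6]
opening: 0.005
```

```bash
python3 -m jog '[[[0,0,0.0005,0,0,0,0],[0,0,0.0005,0,0,0,0]]]'
```

```text
clock: 9.75
ee_pos: [0.4709, 0.0238, 0.0434]
ee_rot: [[1.0, 0.0, -0.0], [0.0, 0.0, 1.0], [0.0, -1.0, 0.0]]
ft_force: [-0.3, -0.6, 6.1]
opening: 0.005
```

```bash
python3 -m jog '[[[0,0,0.0005,0,0,0,0],[0,0,0.0005,0,0,0,0]]]'
```

```text
clock: 9.92
ee_pos: [0.4709, 0.0237, 0.043]
ee_rot: [[1.0, 0.001, -0.0], [0.0, 0.0, 1.0], [0.001, -1.0, 0.0]]
ft_force: [-1.3, -0.0, 8.2]
opening: 0.003
```

```bash
python3 -m jog '[[[0,0,0.0005,0,0,0,0],[0,0,0.0005,0,0,0,0]]]'
```

```text
clock: 10.08
ee_pos: [0.471, 0.0238, 0.0426]
ee_rot: [[1.0, 0.001, -0.0], [0.0, 0.0, 1.0], [0.001, -1.0, 0.0]]
ft_force: [-2.0, 0.4, 9.8]
opening: 0.004
```

Force is rising, so the stop is being loaded.

```bash
python3 -m jog '[[[0,0,0.0005,0,0,0,0],[0,0,0.001,0,0,0,0],[0,0,0.001,0,0,0,0]]]'
```

```text
clock: 10.33
ee_pos: [0.471, 0.0238, 0.0417]
ee_rot: [[1.0, 0.001, -0.0], [0.0, 0.0, 1.0], [0.001, -1.0, 0.0]]
ft_force: [-1.3, -0.4, 14.2]
opening: 0.008
```

```bash
python3 -m jog '[[[0,0,0.0005,0,0,0,0],[0,0,0.0005,0,0,0,0]]]'
```

```text
clock: 10.5
ee_pos: [0.471, 0.0237, 0.0413]
ee_rot: [[1.0, 0.001, -0.0], [0.0, 0.0, 1.0], [0.001, -1.0, 0.0]]
ft_force: [-1.8, -0.2, 15.0]
opening: 0.005
```

```bash
python3 -m jog '[[[0,0,0.0005,0,0,0,0],[0,0,0.0005,0,0,0,0]]]'
```

```text
clock: 10.67
ee_pos: [0.471, 0.0238, 0.0409]
ee_rot: [[1.0, 0.001, -0.0], [0.0, 0.0, 1.0], [0.001, -1.0, 0.0]]
ft_force: [-2.7, 0.1, 16.5]
opening: 0.007
```

```bash
python3 -m jog '[[[0,0,0,0,0,0,0],[0,0,0,0,0,0,0],[0,0,0,0,0,0,0],[0,0,0,0,0,0,0],[0,0,0,0,0,0,0],[0,0,0,0,0,0,0],[0,0,0,0,0,0,0],[0,0,0,0,0,0,0],[0,0,0,0,0,0,0],[0,0,0,0,0,0,0]]]'
```

```text
clock: 11.5
ee_pos: [0.471, 0.0238, 0.0409]
ee_rot: [[1.0, 0.001, -0.0], [0.0, 0.0, 1.0], [0.001, -1.0, 0.0]]
ft_force: [-2.7, -0.2, 16.5]
opening: 0.005
```

```bash
python3 -m jog '[[[0,0,-0.01,0,0,0,0],[0,0,-0.04,0,0,0,0],[0,0,-0.08,0,0,0,0],[0,0,-0.12,0,0,0,0],[0,0,-0.16,0,0,0,0],[0,0,-0.20,0,0,0,0],[0,0,-0.22,0,0,0,0],[0,0.163,-0.22,-0.224,0,0,0],[0,0.163,-0.22,-0.224,0,0,0],[0,0.163,-0.22,-0.224,0,0,0],[0,0.163,-0.22,-0.224,0,0,0],[0,0.163,-0.22,-0.224,0,0,0],[0,0.163,-0.22,-0.224,0,0,0],[0,0.163,-0.22,-0.224,0,0,0],[0,0.163,-0.22,-0.224,0,0,0],[0,0.163,-0.22,-0.224,0,0,0],[0,0.163,-0.22,-0.224,0,0,0]]]'
python3 - <<'E'
from h import *
ims=[env.read_camera(c) for c in("scene","top")]
a=ims[0][155:265,205:335];b=ims[1][110:200,190:320]
f=lambda i:cv2.resize(i,None,fx=3,fy=3,interpolation=cv2.INTER_CUBIC)
cv2.imwrite("pics/d.png",np.vstack([f(a),f(b)]))
E
```

```text
clock: 12.92
ee_pos: [0.6331, -0.1993, 0.2598]
ee_rot: [[1.0, -0.001, -0.001], [0.001, 0.001, 1.0], [-0.001, -1.0, 0.001]]
ft_force: [-0.8, -0.1, 0.0]
opening: 0.002
```

View pics/d.png

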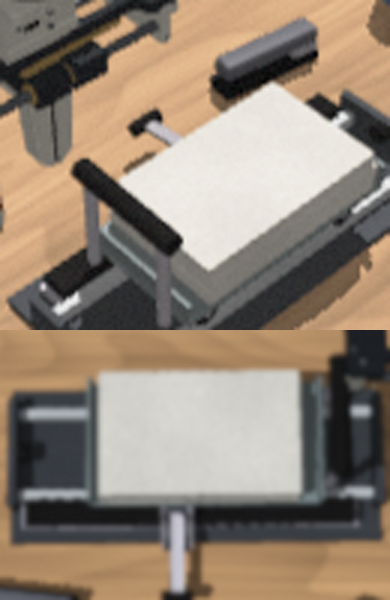

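The lever is down (cross-bar low at scene crop (145,122)), the shuttle hasn't moved, and the gripper is outside the bar. I lower and approach.

```bash
python3 -m jog '[[[0,0,0.04,0,0,0,0],[0,0,0.08,0,0,0,0],[0,0,0.118,0,0,0,0],[0,0,0.118,0,0,0,0],[0,0,0.118,0.01,0,0,0],[0,0,0.118,0.02,0,0,0],[0,0,0.118,0.028,0,0,0],[0,0,0.118,0.032,0,0,0],[0,0,0.118,0.032,0,0,0]]]'
```

```text
clock: 13.77
ee_pos: [0.6349, -0.1661, 0.1441]
ee_rot: [[1.0, 0.003, -0.003], [0.003, 0.0, 1.0], [0.003, -1.0, 0.0]]
ft_force: [-0.7, -0.4, 0.4]
opening: 0.003
```

```bash
python3 -m jog '[[[0,0,0,0.002,0,0,0],[0,0,0,0.004,0,0,0]]]'
```

```text
clock: 13.93
ee_pos: [0.634, -0.1645, 0.143]
ee_rot: [[1.0, 0.001, 0.0], [-0.0, -0.001, 1.0], [0.001, -1.0, -0.001]]
ft_force: [-0.2, 0.8, -0.2]
opening: 0.004
```

```bash
python3 -m jog '[[[0,0,0,0.002,0,0,0],[0,0,0,0.004,0,0,0]]]'
```

```text
clock: 14.1
ee_pos: [0.6338, -0.1604, 0.1423]
ee_rot: [[1.0, 0.0, 0.0], [-0.0, -0.0, 1.0], [0.0, -1.0, -0.0]]
ft_force: [-0.5, 0.2, -0.6]
opening: 0.004
```

```bash
python3 -m jog '[[[0,0,0,0.002,0,0,0],[0,0,0,0.003,0,0,0]]]'
```

```text
clock: 14.27
ee_pos: [0.6338, -0.157, 0.142]
ee_rot: [[1.0, -0.0, -0.0], [0.0, 0.0, 1.0], [-0.0, -1.0, 0.0]]
ft_force: [-0.2, 0.3, 0.2]
opening: 0.007
```

```bash
python3 -m jog '[[[0,0,0,0.001,0,0,0],[0,0,0,0.002,0,0,0],[0,0,0,0.003,0,0,0]]]'
```

```text
clock: 14.52
ee_pos: [0.6337, -0.1552, 0.1421]
ee_rot: [[1.0, 0.0, 0.001], [-0.001, -0.001, 1.0], [0.0, -1.0, -0.001]]
ft_force: [-0.1, -3.0, -0.3]
opening: 0.008
```

```bash
python3 -m jog '[[[0,0,0,0.001,0,0,0],[0,0,0,0.002,0,0,0],[0,0,0,0.003,0,0,0]]]'
```

```text
clock: 14.77
ee_pos: [0.6337, -0.1525, 0.1421]
ee_rot: [[1.0, 0.0, 0.0], [-0.0, -0.002, 1.0], [0.0, -1.0, -0.002]]
ft_force: [-0.0, -7.9, -1.8]
opening: 0.006
```

```bash
python3 -m jog '[[[0,0,0,0.001,0,0,0],[0,0,0,0.002,0,0,0]]]'
```

```text
clock: 14.93
ee_pos: [0.6337, -0.1519, 0.1421]
ee_rot: [[1.0, 0.001, 0.001], [-0.001, -0.003, 1.0], [0.001, -1.0, -0.003]]
ft_force: [0.6, -11.5, -3.1]
opening: 0.007
```

```bash
python3 -m jog '[[[0,0,0,0.001,0,0,0],[0,0,0,0.002,0,0,0]]]'
```

```text
clock: 15.1
ee_pos: [0.6336, -0.1513, 0.1422]
ee_rot: [[1.0, 0.001, 0.002], [-0.002, -0.005, 1.0], [0.001, -1.0, -0.005]]
ft_force: [0.5, -14.7, -3.6]
opening: 0.005
```

```bash
python3 -m jog '[[[0,0,0,-0.0008,0,0,0],[0,0,0,-0.0008,0,0,0],[0,0,0,-0.0008,0,0,0],[0,0,0,-0.0008,0,0,0],[0,0,0,-0.0008,0,0,0],[0,0,0,-0.0008,0,0,0]]]'
```

```text
clock: 15.6
ee_pos: [0.6336, -0.1518, 0.1421]
ee_rot: [[1.0, 0.001, 0.002], [-0.002, -0.004, 1.0], [0.001, -1.0, -0.004]]
ft_force: [1.0, -11.5, -3.6]
opening: 0.007
```

```bash
python3 -m jog '[[[0,0,0,0,0,0,0],[0,0,0,0,0,0,0],[0,0,0,0,0,0,0],[0,0,0,0,0,0,0],[0,0,0,0,0,0,0],[0,0,0,0,0,0,0],[0,0,0,0,0,0,0],[0,0,0,0,0,0,0],[0,0,0,0,0,0,0],[0,0,0,0,0,0,0],[0,0,0,0,0,0,0],[0,0,0,0,0,0,0]]]'
```

```text
clock: 16.6
ee_pos: [0.6337, -0.1517, 0.1421]
ee_rot: [[1.0, 0.001, 0.002], [-0.002, -0.004, 1.0], [0.001, -1.0, -0.004]]
ft_force: [0.4, -12.6, -4.4]
opening: 0.006
```

The brake held about 12.6–14.7 N without giving. I back off, rise and return over the lever with the jaws opening.

```bash
python3 -m jog '[[[0,0,0,-0.004,0,0,0],[0,0,0,-0.015,0,0,0],[0,0,0,-0.05,0,0,0],[0,0,-0.04,-0.05,0,0,0],[0,0,-0.08,-0.05,0,0,0],[0,0,-0.12,-0.05,0,0,0],[0,0,-0.12,-0.05,0,0,0],[0.065,-0.163,-0.12,0.175,0,0,0],[0.065,-0.163,-0.12,0.175,0,0,0],[0.065,-0.163,-0.12,0.175,0,0,0],[0.065,-0.163,-0.12,0.175,0,0,0],[0.065,-0.163,-0.12,0.175,0,0,0],[0.065,-0.163,-0.12,0.175,0,0,0],[0.065,-0.163,-0.12,0.175,0,0,0],[0.065,-0.163,-0.12,0.175,0,0,0],[0.065,-0.163,-0.12,0.175,0,0,0],[0.065,-0.163,-0.10,0.175,0,0,0],[0.065,-0.163,-0.08,0.175,0,0,0],[0.065,-0.163,-0.08,0.175,0,0,0]]]' 25
python3 look.py pics/w4.png
```

```text
clock: 18.18
ee_pos: [0.4701, 0.026, 0.2198]
ee_rot: [[1.0, -0.003, 0.001], [-0.001, -0.001, 1.0], [-0.003, -1.0, -0.001]]
ft_force: [-0.6, -1.0, -0.5]
opening: 0.698
18.1833 [0.4701 0.026  0.2198] [-0.62 -1.03 -0.49]
[[ 1.    -0.003  0.001]
 [-0.001 -0.001  1.   ]
 [-0.003 -1.    -0.001]]
lever_end 0.65 1267 [255. 204.] [258. 210.] [86. 28.] 90.0
lever_hinge 0.93 8433 [260.9 303.6] [233.9 270.7] [183.7 164.9] 68.2
stapler 0.7 2694 [389.5 162.5] [391.9 165.7] [106.8  27. ] 6.4
glue_jar 0.83 1731 [106.6 149.9] [105.8 149.2] [37.  54.9] 77.5
deck 0.75 8435 [257.6 305.5] [233.8 272.2] [183.5 165.5] 67.1
deck 0.64 1699 [105.1 152.3] [105.8 149.3] [36.7 54.8] 75.1
```

View pics/w4.png

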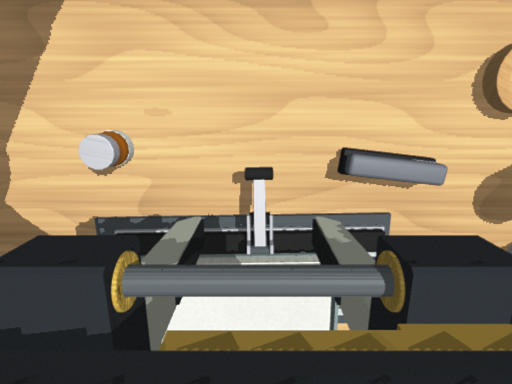

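The cross-bar shows at (259,173), columns 245–273, and the fingers straddle column ~258. I compute where that is.

```bash
python3 - <<'E'
from h import *
p=np.load("pics/w4.png.npy")
for z in(.03,.036,.042): print(z,onz(p,(259,173.5),z))
E
```

```text
0.03 [0.47354601 0.02754213]
0.036 [0.47235127 0.02752666]
0.042 [0.47115654 0.02751119]
```

```bash
python3 -m jog '[[[0.065,0.002,0.04,0.0015,0,0,0],[0.065,0.002,0.08,0.0015,0,0,0],[0.065,0.002,0.12,0.0015,0,0,0],[0.065,0.002,0.15,0.0015,0,0,0],[0.065,0.002,0.175,0.0015,0,0,0],[0.065,0.002,0.19,0.0015,0,0,0],[0.065,0.002,0.198,0.0015,0,0,0],[0.065,0.002,0.202,0.0015,0,0,0],[0.065,0.002,0.202,0.0015,0,0,0],[0.03,0.002,0.202,0.0015,0,0,0],[0.02,0.002,0.202,0.0015,0,0,0],[0.02,0.002,0.202,0.0015,0,0,0],[0.02,0.002,0.202,0.0015,0,0,0],[0.02,0.002,0.202,0.0015,0,0,0],[0.02,0.002,0.202,0.0015,0,0,0],[0.02,0.002,0.202,0.0015,0,0,0]]]' 25
```

```text
clock: 19.87
ee_pos: [0.473, 0.0273, 0.0205]
ee_rot: [[1.0, 0.001, 0.001], [-0.001, -0.001, 1.0], [0.001, -1.0, -0.001]]
ft_force: [-0.0, -5.6, 2.3]
opening: 0.362
```

Gripped: the opening is 33.7 mm, which matches the bar's length. I lift along the arc.

```bash
python3 -m jog '[[[0.02,-0.001,-0.007,0,0,0,0],[0.02,-0.001,-0.015,0,0,0,0],[0.02,-0.001,-0.023,0,0,0,0],[0.02,0,-0.0315,0,0,0,0],[0.02,0.002,-0.0395,0,0,0,0],[0.02,0.005,-0.0475,0,0,0,0],[0.02,0.008,-0.055,0,0,0,0],[0.02,0.0115,-0.0625,0,0,0,0],[0.02,0.016,-0.0695,0,0,0,0],[0.02,0.021,-0.076,0,0,0,0],[0.02,0.027,-0.082,0,0,0,0]]]'
```

```text
clock: 20.78
ee_pos: [0.4955, 0.0286, 0.1027]
ee_rot: [[1.0, -0.008, -0.001], [0.001, -0.0, 1.0], [-0.008, -1.0, -0.0]]
ft_force: [-13.7, 0.0, 4.2]
opening: 0.355
```

```bash
python3 -m jog '[[[0.02,0.003,-0.003,0,0,0,0],[0.02,0.006,-0.006,0,0,0,0],[0.02,0.006,-0.006,0,0,0,0]]]'
```

```text
clock: 21.03
ee_pos: [0.5017, 0.0287, 0.109]
ee_rot: [[1.0, -0.007, -0.001], [0.001, 0.0, 1.0], [-0.007, -1.0, 0.0]]
ft_force: [-12.3, 0.4, 10.1]
opening: 0.348
```

```bash
python3 -m jog '[[[0.02,-0.002,-0.003,0,0,0,0],[0.02,-0.002,-0.004,0,0,0,0],[0.02,-0.002,-0.005,0,0,0,0],[0.02,-0.002,-0.005,0,0,0,0]]]'
python3 - <<'E'
from h import *
ims=[env.read_camera(c) for c in("scene","top")]
f=lambda i:cv2.resize(i,None,fx=4,fy=4,interpolation=cv2.INTER_CUBIC)
cv2.imwrite("pics/e.png",f(ims[0][150:260,205:335]))
E
```

```text
clock: 21.37
ee_pos: [0.5053, 0.0287, 0.1139]
ee_rot: [[1.0, 0.003, 0.0], [-0.0, 0.0, 1.0], [0.003, -1.0, 0.0]]
ft_force: [3.2, -1.6, -3.3]
opening: 0.349
```

View pics/e.png

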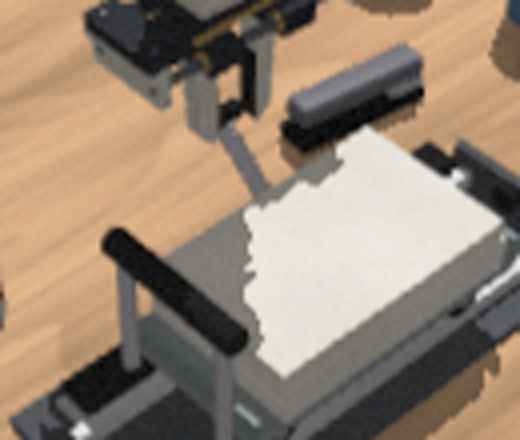

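The bar is still between the fingertips (crop (232,108)) and the lever looks nearly up. I push along the tangent until it meets the end stop.

```bash
python3 -m jog '[[[0.02,0.002,-0.001,0,0,0,0],[0.02,0.004,-0.003,0,0,0,0],[0.02,0.004,-0.003,0,0,0,0]]]'
```

```text
clock: 21.72
ee_pos: [0.5077, 0.0287, 0.1163]
ee_rot: [[1.0, -0.001, -0.0], [0.0, 0.0, 1.0], [-0.001, -1.0, 0.0]]
ft_force: [0.8, 1.1, -2.1]
opening: 0.35
```

```bash
python3 -m jog '[[[0.02,0.002,-0.002,0,0,0,0],[0.02,0.003,-0.003,0,0,0,0],[0.02,0.003,-0.003,0,0,0,0]]]'
```

```text
clock: 21.97
ee_pos: [0.5111, 0.0287, 0.1194]
ee_rot: [[1.0, 0.0, -0.0], [0.0, 0.0, 1.0], [0.0, -1.0, 0.0]]
ft_force: [1.5, 0.9, -2.0]
opening: 0.35
```

```bash
python3 -m jog '[[[0.065,0,0,0,0,0,0],[0.065,0,0,0,0,0,0],[0.065,0,0,0,0,0,0],[0.065,0,0,0,0,0,0],[0.065,0,-0.03,0,0,0,0],[0.065,0,-0.07,0,0,0,0],[0.065,-0.02,-0.11,0,0,0,0],[0.065,-0.04,-0.13,0,0,0,0],[0.065,-0.04,-0.13,0,0,0,0],[0.065,-0.04,-0.13,0,0,0,0]]]'
python3 look.py pics/w5.png
python3 - <<'E'
from h import *
w=cv2.imread("pics/w5.png")
ims=[env.read_camera(c) for c in("scene","top")]
f=lambda i,k:cv2.resize(i,None,fx=k,fy=k,interpolation=cv2.INTER_CUBIC)
for c in("scene","top"):
    for n in("lever_end","bar_grip"):
        for d in env.outline_of(c,n)[:1]: print(c,n,np.round(d["xy"],1),round(d["score"],2))
a=f(ims[0][160:260,205:335],3);b=f(ims[1][110:210,190:320],3)
cv2.imwrite("pics/f.png",np.vstack([np.hstack([a,b]),w[130:330,0:512][:, :].copy() if 0 else cv2.resize(w[120:280],(780,244))]))
E
```

```text
clock: 22.8
ee_pos: [0.4707, 0.0285, 0.2504]
ee_rot: [[1.0, 0.003, -0.0], [0.0, 0.001, 1.0], [0.003, -1.0, 0.001]]
ft_force: [0.7, -0.6, -1.7]
opening: 0.699
22.8 [0.4707 0.0285 0.2504] [ 0.71 -0.6  -1.72]
[[ 1.     0.003 -0.   ]
 [ 0.     0.001  1.   ]
 [ 0.003 -1.     0.001]]
lever_end 0.58 908 [256.6 214.1] [258. 220.] [42. 32.] 90.0
lever_hinge 0.62 8985 [260.6 301.1] [234.  265.5] [129. 190.] 90.0
stapler 0.9 2529 [378. 159.] [379.9 161. ] [100.6  26.9] 7.5
glue_jar 0.94 1416 [114.4 146.1] [115. 145.] [34.5 48.9] 72.9
deck 0.82 9069 [252.4 301.2] [234.5 265. ] [130. 189.] 90.0
deck 0.38 454 [501.7 238.3] [499.5 238.5] [29. 23.] 90.0
scene lever_end [265.1 182.3] 0.64
scene bar_grip [247.6 220.6] 0.93
top lever_end [397.2 207.9] 0.17
top bar_grip [302.8 141.4] 0.87
```

View pics/f.png

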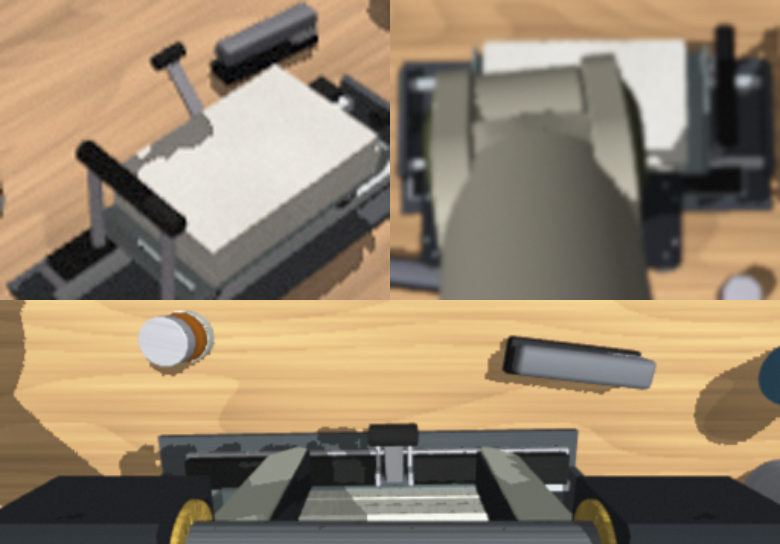

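The cross-bar is up: scene pixel ≈(261,178), wrist ≈(258,208). I check its height.

```bash
python3 - <<'E'
from h import *
a=cv2.imread("pics/w5.png"); pw=np.load("pics/w5.png.npy"); ps=P("scene")
X=tri([ps,pw],[(261,178.3),(258,207.9)]);print(X)
for t in range(30,56,5):
    r=np.radians(t);Y=[.567-.095*np.cos(r),.0285,.05+.095*np.sin(r)];print(t,proj(ps,Y).round(1),proj(pw,Y).round(1),proj(P("top"),Y).round(1))
Y=[.567-.095*np.cos(np.radians(50)),.0245,.05+.095*np.sin(np.radians(50))];print("start",proj(ps,Y).round(1),"seen 259.3,179.8")
b0=cv2.imread("pics/a.png");b1=env.read_camera("scene")
g=lambda i:cv2.resize(i[165:205,240:290],None,fx=8,fy=8,interpolation=cv2.INTER_NEAREST)
cv2.imwrite("pics/g.png",np.hstack([g(b0),g(b1)]))
E
```

```text
[0.50169696 0.02938844 0.11550445]
30 [256.8 180.2] [257.4 188.4] [246.3 192.8]
35 [257.8 179.1] [257.4 194. ] [246.2 191. ]
40 [259.  178.3] [257.4 200.2] [246.2 189. ]
45 [260.3 177.7] [257.4 206.9] [246.1 186.8]
50 [261.7 177.3] [257.4 214.1] [246.1 184.4]
55 [263.3 177.1] [257.4 221.7] [246.1 181.9]
start [260.6 177.9] seen 259.3,179.8
```

View pics/g.png

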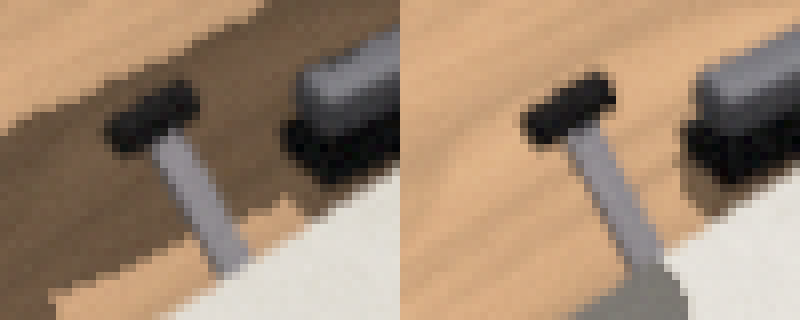

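The bar is at least as high as at the start. Geometry puts it at 46–50°, so I make certain by nudging it from outside against its upper stop with closed fingers.

```bash
python3 -m jog '[[[0,0,0,0,0,0,0],[0,0,0,0,0,0,0],[0,0,0,0,0,0,0],[0,0,0,0,0,0,0],[0,0,0,0,0,0,0],[0,0,0.04,0,0,0,0],[0,0,0.08,0,0,0,0],[0,0,0.12,0,0,0,0],[0,0,0.15,0,0,0,0],[0,0,0.15,0,0,0,0],[0,0.005,0.15,0,0,0,0],[0,0.010,0.15,0,0,0,0],[0,0.014,0.15,0,0,0,0]]]'
```

```text
clock: 24.58
ee_pos: [0.486, 0.0285, 0.101]
ee_rot: [[1.0, 0.002, -0.0], [0.0, 0.0, 1.0], [0.002, -1.0, 0.0]]
ft_force: [-3.5, -1.1, 2.1]
opening: 0.004
```

```bash
python3 -m jog '[[[0,0.001,0,0,0,0,0],[0,0.002,0,0,0,0,0],[0,0.003,0,0,0,0,0]]]'
```

```text
clock: 24.83
ee_pos: [0.4874, 0.0285, 0.1001]
ee_rot: [[1.0, 0.0, -0.0], [0.0, 0.0, 1.0], [0.0, -1.0, 0.0]]
ft_force: [-5.9, -0.5, 2.9]
opening: 0.001
```

```bash
python3 -m jog '[[[0,0.001,0,0,0,0,0],[0,0.002,0,0,0,0,0],[0,0.003,0,0,0,0,0]]]'
```

```text
clock: 25.08
ee_pos: [0.4875, 0.0283, 0.0992]
ee_rot: [[1.0, -0.006, -0.001], [0.001, -0.0, 1.0], [-0.006, -1.0, -0.0]]
ft_force: [-12.7, 0.7, 8.7]
opening: 0.009
```

The push has a downward part that cancels it along the arc, so I add an upward shift.

```bash
python3 -m jog '[[[0,0,-0.002,0,0,0,0],[0,0,-0.004,0,0,0,0],[0,0,-0.004,0,0,0,0]]]'
```

```text
clock: 25.33
ee_pos: [0.4875, 0.0283, 0.1029]
ee_rot: [[1.0, -0.006, -0.001], [0.001, -0.0, 1.0], [-0.006, -1.0, -0.0]]
ft_force: [-9.9, -0.1, -1.1]
opening: 0.005
```

```bash
python3 -m jog '[[[0,0.001,-0.002,0,0,0,0],[0,0.001,-0.004,0,0,0,0],[0,0.001,-0.004,0,0,0,0]]]'
```

```text
clock: 25.58
ee_pos: [0.4876, 0.0283, 0.1066]
ee_rot: [[1.0, -0.008, -0.001], [0.001, -0.001, 1.0], [-0.008, -1.0, -0.001]]
ft_force: [-10.3, 0.8, -2.1]
opening: 0.004
```

```bash
python3 -m jog '[[[0,0.001,-0.002,0,0,0,0],[0,0.002,-0.003,0,0,0,0],[0,0.003,-0.004,0,0,0,0],[0,0.004,-0.004,0,0,0,0]]]'
```

```text
clock: 25.92
ee_pos: [0.4879, 0.0281, 0.1096]
ee_rot: [[1.0, -0.015, -0.001], [0.001, -0.001, 1.0], [-0.015, -1.0, -0.001]]
ft_force: [-19.0, 0.7, -1.0]
opening: 0.004
```

It doesn't move under about 15 N along the arc, so the lever is on its upper stop. I retract and do the final check.

```bash
python3 -m jog '[[[0,-0.005,0,0,0,0,0],[0,-0.03,0,0,0,0,0],[0,-0.04,-0.04,0,0,0,0],[0,-0.04,-0.08,0,0,0,0],[0,-0.04,-0.12,0,0,0,0],[0,-0.04,-0.15,0,0,0,0],[0,-0.04,-0.15,0,0,0,0],[0,-0.04,-0.15,0,0,0,0]]]'
python3 look.py pics/w6.png
python3 - <<'E'
from h import *
ims=[env.read_camera(c) for c in("scene","top")]
for n in("bar_grip","stapler","glue_jar","lever_end","pen_cup"):
  for c in("scene","top"):
    for d in env.boxes_of(c,n)[:1]: print(c,n,np.round(d["xy"],1),round(d["score"],2))
b0=cv2.imread("pics/a.png")
T0=b0[172:250,235:262];r=cv2.matchTemplate(ims[0],b0[205:255,228:262],cv2.TM_CCOEFF_NORMED);print("bar moved px",np.array(cv2.minMaxLoc(r)[3])-[228,205],cv2.minMaxLoc(r)[1])
g=lambda i:cv2.resize(i[150:260,205:335],None,fx=3,fy=3,interpolation=cv2.INTER_CUBIC)
cv2.imwrite("pics/i.png",np.hstack([g(b0),g(ims[0])]))
E
```

```text
clock: 26.58
ee_pos: [0.4572, 0.0287, 0.2634]
ee_rot: [[1.0, 0.006, -0.0], [0.0, 0.001, 1.0], [0.006, -1.0, 0.001]]
ft_force: [0.5, 0.4, 0.6]
opening: 0.004
26.5833 [0.4572 0.0287 0.2634] [0.54 0.44 0.61]
[[ 1.     0.006 -0.   ]
 [ 0.     0.001  1.   ]
 [ 0.006 -1.     0.001]]
bar_grip 0.63 722 [110.3 314.6] [108.6 313.2] [35.2 21.9] 80.5
lever_hinge 0.89 1001 [117.4 309.7] [184.1 269. ] [118.  175.3] 89.2
stapler 0.56 2257 [373.1 165.6] [374.7 168.1] [94.9 25.1] 7.1
glue_jar 0.89 1271 [120.5 154.3] [120.2 153.5] [32.1 46.4] 73.3
glue_jar 0.66 778 [501.9 176.2] [500. 176.] [44. 22.] 90.0
deck 0.47 2426 [478.1  90. ] [483.   87.5] [67. 56.] 90.0
deck 0.42 1022 [495.6 247. ] [494.5 246. ] [34. 33.] 90.0
scene bar_grip [247.5 223. ] 0.82
top bar_grip [298.9 140.7] 0.7
scene stapler [293.  174.4] 0.93
top stapler [187.8 200.8] 0.71
scene glue_jar [194.1 222.4] 0.55
top glue_jar [305.5 206.4] 0.71
scene lever_end [264.9 183.4] 0.54
scene pen_cup [345.9 138.3] 0.94
top pen_cup [124.2 194.6] 0.73
bar moved px [2 0] 0.8963910341262817
```

View pics/i.png

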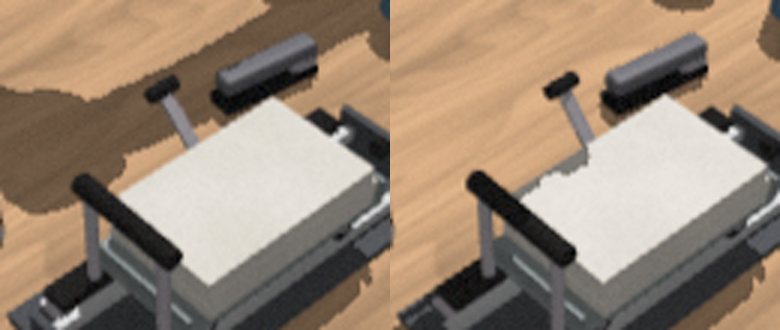

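The lever is as high as at the start (crop (162,88), then (171,84)). The shuttle has shifted only a few mm, and the stapler is where it was. I hand in.

```bash
python3 -c "
from plant import env
env.finish_job()"
```

```text
the job is handed in; nothing more can be done
```

The brake check is done and handed in at about 26.6 s of the 69 s allowed; the robot gave no verdict.

- **Lever down:** I pressed the lever onto its stop and held it at 16.5 N for 0.8 s.
- **Brake test:** I pushed the bar until the small play was taken up. The force peaked at 14.7 N, then held at 11.5–12.6 N for over a second without the shuttle giving. That is a little under the 13 N you asked for.
- **Lever up:** I pinched the cross-bar by its ends and lifted it along its arc. I then pushed it against its upper stop with about 15 N, and it moved only 0.3 mm. The gripper is now clear of everything, with forces near zero.

**Last checks:**
- **Lever:** It looks as high as at the start. One two-view measurement gave 46° rather than 50°, which is why I added the push against the upper stop.
- **Shuttle:** It stands about 4–8 mm from where it started, from the play and the pinch.
- **Other things on the desk:** The scene picture shows the stapler unmoved to the eye, and the jar and pen cup were found close to where they were. The top camera put the stapler about 10 pixels from its first reading. I took that as the arm partly hiding it, but did not confirm it. I did not re-check the tape roll, stamp, toner bottle or tin; the arm worked well away from them.

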